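# Tip two craft-kit crates to find the stamped one, push it onto the dispatch line

## Robot

A 6-joint arm with a two-finger parallel gripper is mounted at the origin on the work surface. World frame = base frame: x ahead of the robot, y to its left, z up, the work surface at z = 0. Lengths are in m, angles in rad, forces in N, time in s.
With the tool pointing down it reaches from about 0.3 to 0.875 m from the base axis. Payload 6.4 kg.
Tool frame: the origin (TCP) lies between the finger pads; the fingertips stand 8 mm ahead of it and the grasp point (between the pads) lies 11 mm behind it; z points along the fingers, y is the direction in which the jaws open and shut (so a half turn about z gives the same grasp; the last joint's range is limited). The gripper opens to 85 mm and grips with 20 to 120 N. Pads are 22 mm wide; open, the fingers measure 114 mm over their backs; the gripper's body (76 mm by 85 mm) begins 54 mm behind the grasp point. The pads swing forward as they close: fully open they stand 13 mm farther back than shut.
Start: joints at [0.931, 0.181, 1.607, -0, 1.354, -0.206], TCP at [0.242, 0.522, 0.216] pointing down, gripper open.
Joint ranges: [-2.99, 2.99], [-0.89, 2.07], [0.3, 2.58], [-1.14, 4.28], [0, 2.63], [-3.12, 3.12]. Speed limits (rad/s): [2.57, 2.57, 3.01, 3.14, 3.14, 3.14].

## Interface

Orientations are given as a unit quaternion [w, x, y, z].
In Python, from bench import monitor, viewer, workorder, spotter gives the robot as it stands. The module is installed in compiled form; this text tells all that it offers.
- The arm moves only by the tool move_arm, never from a script. Its argument "motion" is a list of rows, each a list of 3 entries, a list of its own where there are three numbers: the shift along the tool's x, y, z in units of 60 mm (1.0 is 60 mm), then the turn, a rotation vector about the tool's x, y, z in units of 8 degrees (1.0 is 8 degrees), then the opening in per cent of the stroke, from 0 (shut) to 100 (fully open). In form: [[[dx, dy, dz], [rx, ry, rz], grip], ...]. A call has 1 to 10 rows; each row is the pose to reach, as a shift and turn from the pose commanded when the call began, along the tool's axes at that moment; what a row does not reach only later rows make up. A row lasts 1/8 s, in which the tool goes at most 62.5 mm and 10.7 degrees, less where a joint would pass 70% of its speed; a pose out of reach is approached as far as the arm can. A call with a gripper value outside its range is refused whole. The fingers move at their own pace and stop on an object; the grip force is fixed at half the most. Time passes only in rows, so rows that repeat a pose let the fingers close. It gives the time, the measured TCP pose, the force and the opening at its end, in the units of the state.
- monitor.get_obs(): the state, without advancing time (a new reading comes with each control period).
- viewer.camera(name): name is "scene" or "top" or "wrist"; returns the picture (420x560x3 uint8, blue, green, red); there is no depth.
- viewer.calibration(name): a dict with "fovy" (degrees; the focal length in pixels is half the picture's height over the tangent of half this angle, whatever the lens; pixels are square), "cx", "cy" (the principal point, pixels), "extrinsics" (4x4, takes a point from camera to world coordinates). Camera axes: x right, y down, z forward; pixel columns grow to the right and rows downward; lengths in m; the calibration is good to about 2 mm. The wrist camera is an equidistant fisheye: a pixel r from the principal point sees the ray r / f radians off the axis. A picture is of the moment at which its call begins: read the wrist's pose just before it. calibration takes no time and is no camera call; for the wrist camera it gives the pose at the moment of the call.
- workorder.hand_in(): hands the job in, once; it reports no verdict.
Trained networks look in the newest picture that a camera, given by its name, has taken for a name from the list of things; names that differ only in an ending like _2 or _b are one class to them, and where a whole thing is asked for, a point or a joint stands for the part that bears it (a point fixed in the world has none). Each returns a list of dicts, best first, with "score" (0 to 1); they miss things now and then, are a little off and sometimes report something else, mostly with a low value. They report only what shows in the picture. A call takes as long as a camera call.
- spotter.search_frame(camera, name): "centre" ([column, row] as shares, 0 to 1, of the picture: columns of its width, rows of its height, amid what is visible of it).
- spotter.outline_of(camera, name): "region" (420x560 bool, what is visible of it) and "centre" ([column, row] as shares, 0 to 1, of the picture: columns of its width, rows of its height, amid what is visible of it).
The state is a dict: "time_s": time; "q": joint angles; "dq": joint speeds; "joint_efforts": joint torques, N m; "eef_pos": TCP position; "eef_rot": TCP orientation; "wrist_force": force on the tool from outside, world axes, zero at the start; "torque": the same for the moment, N m; "opening": opening from 0.0 (shut) to 1.0 (fully open).
Only numpy, scipy, OpenCV 4.12 (cv2) and the standard library are available. Lean on these libraries where they do the work, as an engineer would, in place of code of your own. Each camera call takes 0.05 s, during which the arm holds its last target. There are 200 camera calls.

## Task

Look under both kit crates by pressing down on the lip on the robot's side with a fingertip: tip up the crate on the robot's left at least a third of a right angle, hold it a moment and set it back flat, then do the same with the right one. One crate has a black stamp underneath: push that one along the table, away from the robot, until it stands flat on the black dispatch line with the line running under the middle of its base. Grip or lift nothing, leave the other crate standing where it was, and do not disturb the jar, the spool or the cup.

Things in the scene. Friction and masses are not known exactly. Their poses are not given: they have to be found in the camera images.
- crate_stamped: The stamped crate: open plywood crate packed with jars and boxes, 0.3 to 0.55 kg, walls 70 mm high. Origin: centre of its flat base (120 along x by 130 mm), on the table; x points away from the robot (turned up to 0.4 rad to the left), z up. Beyond the base (x 60 to 105 mm) the underside slopes up at 42 degrees. Seen from above it looks like the other; only it has the stamp.
- crate_plain: The plain crate: same size, weight, shape, lip and axes as the stamped crate, but bare plywood underneath. Pushed away from the robot at the end of its lip, either crate slides without toppling.
- crate_stamped_near (a point): Middle of the robot-side edge of the stamped crate's flat base, 60 mm from its origin. Pressing down on the lip tips the crate about this edge: the far side rises and the underside shows towards the far side of the table. Let go, it falls back flat by itself; raise the fingertip slowly to set it down.
- crate_stamped_far (a point): Middle of the far edge of the stamped crate's flat base.
- crate_plain_near (a point): Middle of the robot-side edge of the plain crate's flat base, 60 mm from its origin. Pressing down on the lip tips the crate about this edge: the far side rises and the underside shows towards the far side of the table. Let go, it falls back flat by itself; raise the fingertip slowly to set it down.
- crate_plain_far (a point): Middle of the far edge of the plain crate's flat base.
- crate_stamped_lip (a point): Point to press on the stamped crate: the top of a wooden lip, 52 mm above the table, 36 mm out from the near edge of the base. The lip is 64 mm wide, 6 mm thick, sticks out 48 mm towards the robot; the wall behind rises 18 mm above it. As the crate tips the spot swings down and towards the robot; the lip meets the table at about 44 degrees.
- crate_plain_lip (a point): Point to press on the plain crate: the top of a wooden lip, 52 mm above the table, 36 mm out from the near edge of the base. The lip is 64 mm wide, 6 mm thick, sticks out 48 mm towards the robot; the wall behind rises 18 mm above it. As the crate tips the spot swings down and towards the robot; the lip meets the table at about 44 degrees.
- crate_stamped_heel (a point): Centre of the sloping part (60 by 130 mm) of the stamped crate's underside, where the stamp is: a black disc 50 mm across between two black bars 50 by 24 mm. Hidden while the crate stands flat.
- crate_plain_heel (a point): Centre of the sloping part (60 by 130 mm) of the plain crate's underside, bare.
- line: The dispatch line: a straight black tape, 22 mm wide and 780 mm long, flat on the table beyond both crates. Origin: its middle; it runs along its own y, and its x points away from the robot across the line.
- jar: Bystander: glass jar with a metal lid, 44 mm across, 75 mm tall, between the two crates. Origin: centre of its underside.
- spool: Bystander: wooden spool, 52 mm across, 50 mm tall, outside the crate on the robot's right. Origin: centre of its underside.
- pot: Bystander: white cup, 64 mm across, 55 mm tall, outside the crate on the robot's left. Origin: centre of its underside.

How it is judged:
On the way, in this order (a step that is already met when the one before it is completed fails the run):
1. the crate on the robot's left is tipped up by 27.5 degrees or more while the right one stands flat (((world y of crate_stamped above 0 m and (angle between crate_stamped's own z axis and vertical above 0.48 rad and angle between crate_plain's own z axis and vertical below 0.12 rad)) or (not (world y of crate_stamped above 0 m) and (angle between crate_plain's own z axis and vertical above 0.48 rad and angle between crate_stamped's own z axis and vertical below 0.12 rad)))), for 0.3 s.
2. the left crate is flat again and the crate on the right is tipped up by 27.5 degrees or more, the stamped crate not yet pushed to the line (x of crate_stamped in the frame of line below -0.06 m and ((world y of crate_stamped above 0 m and (angle between crate_plain's own z axis and vertical above 0.48 rad and angle between crate_stamped's own z axis and vertical below 0.12 rad)) or (not (world y of crate_stamped above 0 m) and (angle between crate_stamped's own z axis and vertical above 0.48 rad and angle between crate_plain's own z axis and vertical below 0.12 rad)))), for 0.3 s.
3. both crates stand flat again (angle between each of crate_stamped, crate_plain's own z axis and vertical below 0.08 rad), for 0.2 s.
At the end, for the whole second after the job is handed in: The stamped crate stands flat on the table and at rest on the dispatch line, the centre of its base within 35 mm of the middle of the line; the plain crate stands flat within 50 mm of where it was, and the jar, spool and cup are within 30 mm of where they were (x of crate_stamped in the frame of line between -0.035 and 0.035 m and angle between each of crate_stamped, crate_plain's own z axis and vertical below 0.05 rad and height (world z) of each of crate_stamped, crate_plain below 0.01 m and y of crate_stamped in the frame of line between -0.36 and 0.36 m and distance of crate_plain from where it was at the start of the episode below 0.05 m and linear speed of each of crate_stamped, crate_plain below 0.02 m/s and distance of each of jar, spool, pot from where it was at the start of the episode below 0.03 m); the robot touches nothing.
It fails at once if a crate is lifted off the table (both edges of its base over 20 mm up) (height (world z) of each of crate_stamped_near, crate_stamped_far above 0.02 m or height (world z) of each of crate_plain_near, crate_plain_far above 0.02 m).
It fails at once if a crate is overturned (tipped beyond 57 degrees) (angle between any of crate_stamped, crate_plain's own z axis and vertical above 1 rad).
It fails at once if the plain crate is shoved 50 mm or more (distance of crate_plain_near from where it was at the start of the episode above 0.05 m).
It fails at once if the jar, the spool or the cup is moved by more than 30 mm (distance of any of jar, spool, pot from where it was at the start of the episode above 0.03 m).
It also fails if it takes over 72 s, if anything falls off the work surface, if the arm or the gripper's body presses on something with over 40 N, if the wrist force passes 120 N, or if a joint passes its speed limit or range.

## Working session

There is one attempt and no reset: what is moved stays moved. The work goes in short steps, Python scripts to look and compute and a tool call to move; the robot and the scene stay as the last step left them, time stands still between calls to the robot, and variables do not carry over. Pictures are saved under pics/ and viewed, about 8 in all and at most 12, crops included, and the job is handed in when it is done.

Besides the shell and the picture viewer there is one more tool, called after "Emit:" in YAML: its name, and indented under it one key for each argument. move_arm: Moves the arm, as the interface text tells. Its arguments: {"type":"object","properties":{"motion":{"type":"array","items":{"type":"array"}}},"required":["motion"]}

```bash
mkdir -p pics
cat > h.py <<'E'
import numpy as np, cv2
from scipy.spatial.transform import Rotation as R
from bench import monitor, viewer, workorder, spotter
def ray(cam,u,v):
    c=viewer.calibration(cam); f=210/np.tan(np.radians(c["fovy"])/2)
    d=np.array([(u-c["cx"])/f,(v-c["cy"])/f,1.]); E=np.array(c["extrinsics"])
    return E[:3,3],E[:3,:3]@d
def at(cam,u,v,z=0.):
    o,d=ray(cam,u,v); return (o+d*(z-o[2])/d[2])[:2]
def proj(cam,P):
    c=viewer.calibration(cam); f=210/np.tan(np.radians(c["fovy"])/2)
    E=np.array(c["extrinsics"]); p=(np.atleast_2d(P)-E[:3,3])@E[:3,:3]
    return p[:,:2]/p[:,2:]*f+[c["cx"],c["cy"]]
def rot(o): q=o["eef_rot"]; return R.from_quat([q[1],q[2],q[3],q[0]])
E
python3 - <<'E'
from h import *
np.set_printoptions(precision=3,suppress=True)
for c in ["top","scene"]:
    im=viewer.camera(c); cv2.imwrite(f"pics/{c}0.png",im)
    cal=viewer.calibration(c); print(c,cal["fovy"],cal["cx"],cal["cy"],np.array(cal["extrinsics"]))
    for n in ["crate_stamped","crate_plain","crate_stamped_lip","line","jar","spool","pot"]:
        for d in spotter.search_frame(c,n)[:3]:
            u,v=d["centre"][0]*560,d["centre"][1]*420
            print(n,round(d["score"],2),np.array([u,v]),[at(c,u,v,z) for z in (0,.052,.07)])
o=monitor.get_obs(); print(o["time_s"],o["eef_pos"],rot(o).as_matrix(),o["wrist_force"])
E
```

```text
top 44.60621975582504 285.29537347155116 217.14783406699829 [[ 0.085 -0.975  0.207  0.334]
 [-0.996 -0.082  0.023 -0.044]
 [-0.005 -0.208 -0.978  1.275]
 [ 0.     0.     0.     1.   ]]
crate_stamped 0.66 [212.52  214.494] [array([0.595, 0.171]), array([0.584, 0.162]), array([0.58 , 0.159])]
crate_plain 0.64 [375.312 233.394] [array([ 0.581, -0.245]), array([ 0.571, -0.236]), array([ 0.567, -0.234])]
crate_stamped_lip 0.56 [212.8  215.88] [array([0.591, 0.17 ]), array([0.581, 0.161]), array([0.577, 0.158])]
line 0.74 [298.872 172.284] [array([ 0.725, -0.039]), array([ 0.709, -0.04 ]), array([ 0.703, -0.04 ])]
line 0.49 [212.8   213.192] [array([0.598, 0.171]), array([0.587, 0.162]), array([0.584, 0.159])]
jar 0.73 [212.184 215.292] [array([0.593, 0.172]), array([0.582, 0.163]), array([0.578, 0.16 ])]
jar 0.63 [292.824 171.99 ] [array([ 0.724, -0.024]), array([ 0.708, -0.025]), array([ 0.703, -0.025])]
spool 0.82 [443.296 269.892] [array([ 0.503, -0.417]), array([ 0.496, -0.402]), array([ 0.493, -0.397])]
pot 0.92 [128.184 264.18 ] [array([0.451, 0.367]), array([0.446, 0.35 ]), array([
[... 985 characters left out ...]
.886] [array([0.718, 0.121]), array([0.74 , 0.168]), array([0.748, 0.184])]
jar 0.55 [301.392 194.208] [array([ 0.466, -0.08 ]), array([ 0.507, -0.018]), array([0.522, 0.004])]
spool 0.65 [248.584 139.986] [array([ 0.457, -0.477]), array([ 0.499, -0.384]), array([ 0.513, -0.352])]
spool 0.46 [314.776 244.188] [array([0.553, 0.128]), array([0.587, 0.175]), array([0.599, 0.191])]
pot 0.91 [411.208 277.284] [array([0.414, 0.33 ]), array([0.459, 0.361]), array([0.475, 0.372])]
pot 0.66 [251.384 169.386] [array([ 0.539, -0.28 ]), array([ 0.575, -0.202]), array([ 0.587, -0.175])]
0.8 [0.242 0.522 0.216] [[-0.907  0.42   0.   ]
 [ 0.42   0.907 -0.   ]
 [-0.    -0.    -1.   ]] [-0.614 -0.174  0.146]
```

View pics/top0.png

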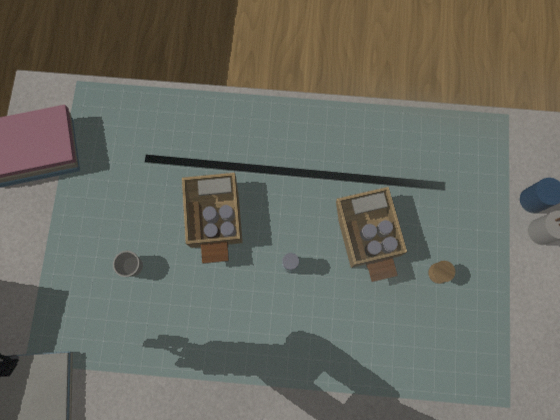

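View pics/scene0.png

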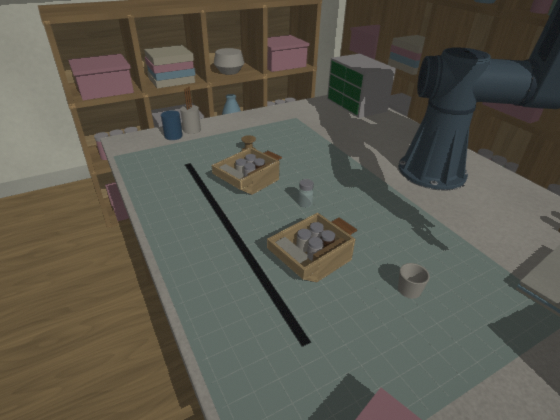

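The top picture shows crate L at about (212,208) with its lip at (214,253), and crate R at (371,226) with its lip at (382,270). The line runs (147,159)–(444,186), the jar is at (291,263), the spool at (442,272) and the cup at (127,264). The scene camera looks from the far side, so it will show the undersides. Next I fit the crate model to the outlines.

```bash
cat >> h.py <<'E'
W=.065
BOX=np.array([[x,y,z] for x,z in [(-.06,0),(.06,0),(.105,.0405),(.105,.07),(-.06,.07)] for y in (-W,W)])
LIP=np.array([[x,y,z] for x in (-.108,-.06) for y in (-.032,.032) for z in (.046,.052)])
def place(P,p): c,s=np.cos(p[2]),np.sin(p[2]); return P@np.array([[c,-s,0],[s,c,0],[0,0,1]]).T+[p[0],p[1],0]
def sil(cam,p,S=4):
    m=np.zeros((420*S,560*S),np.uint8)
    for P in (BOX,LIP):
        q=proj(cam,place(P,p)); cv2.fillConvexPoly(m,cv2.convexHull(np.round((q+.5)*S-.5).astype(np.int32)),255)
    return cv2.resize(m,(560,420),interpolation=cv2.INTER_AREA)/255.
def fit(cam,mask,p0):
    from scipy.optimize import minimize
    f=lambda p:np.abs(sil(cam,p)-mask).sum()
    s=np.array(p0)+np.array([[0,0,0],[.02,0,0],[0,.02,0],[0,0,.15]])
    r=minimize(f,p0,method="Nelder-Mead",options=dict(initial_simplex=s,xatol=2e-4,fatol=.1))
    return r.x,r.fun/mask.sum()
def masks(cam):
    out={}
    for n in ("crate_stamped","crate_plain"):
        for d in spotter.outline_of(cam,n):
            m=d["region"]; ar=m.sum()
            if ar<1200 or ar>9000: continue
            u=np.argwhere(m).mean(0)[::-1]; y=at(cam,*u,.05)[1]
            k="L" if y>0 else "R"
            if k not in out or d["score"]>out[k][0]: out[k]=(d["score"],m.astype(float),n,ar)
    return out
E
python3 - <<'E'
from h import *
np.set_printoptions(precision=4,suppress=True)
im=viewer.camera("top"); M=masks("top"); vis=cv2.resize(im,None,fx=3,fy=3,interpolation=cv2.INTER_CUBIC)
for k,g in (("L",[.56,.155,0.]),("R",[.55,-.235,.2])):
    if k not in M: print(k,"missing");continue
    p,e=fit("top",M[k][1],g); print(k,M[k][0],M[k][2:],p,e,"lip",place(np.array([[-.096,0,.052]]),p))
    for P in (BOX,LIP):
        q=proj("top",place(P,p)); cv2.polylines(vis,[cv2.convexHull(np.round((q+.5)*3).astype(np.int32))],True,(0,0,255),1)
    c=cv2.findContours(cv2.resize(M[k][1],None,fx=3,fy=3).round().astype(np.uint8),0,1)[0]; cv2.drawContours(vis,c,-1,(0,255,0),1)
cv2.imwrite("pics/fit.png",vis[400:900,500:1300])
g=im.max(2)
a=[]
for u in range(160,440,20):
    v0=158+(u-147)*27/297; r=np.arange(int(v0)-8,int(v0)+9); w=np.clip(70-im[r,u].max(1).astype(float),0,None); 
    if w.sum(): a.append(at("top",u,(r*w).sum()/w.sum()))
a=np.array(a); print(a); s=np.polyfit(a[:,1],a[:,0],1); print("line x=%.4f*y+%.4f"%tuple(s))
print([at("top",147,158.5),at("top",444,185.5)])
E
```

```text
L 0.58 ('crate_stamped', np.int64(4436)) [0.575  0.163  0.1818] 0.022331547587475027 lip [[0.4806 0.1457 0.052 ]]
R 0.59 ('crate_plain', np.int64(4495)) [ 0.5654 -0.2303  0.3183] 0.02665358023075749 lip [[ 0.4742 -0.2603  0.052 ]]
[[ 0.7304  0.3248]
 [ 0.7297  0.272 ]
 [ 0.7288  0.2193]
 [ 0.7278  0.1668]
 [ 0.727   0.1143]
 [ 0.7263  0.062 ]
 [ 0.7258  0.0098]
 [ 0.7252 -0.0423]
 [ 0.7247 -0.0943]
 [ 0.7238 -0.1463]
 [ 0.7225 -0.1981]
 [ 0.7215 -0.2498]
 [ 0.7209 -0.3014]
 [ 0.7193 -0.3529]]
line x=0.0154*y+0.7255
[array([0.7293, 0.3589]), array([ 0.7205, -0.4146])]
```

View pics/fit.png

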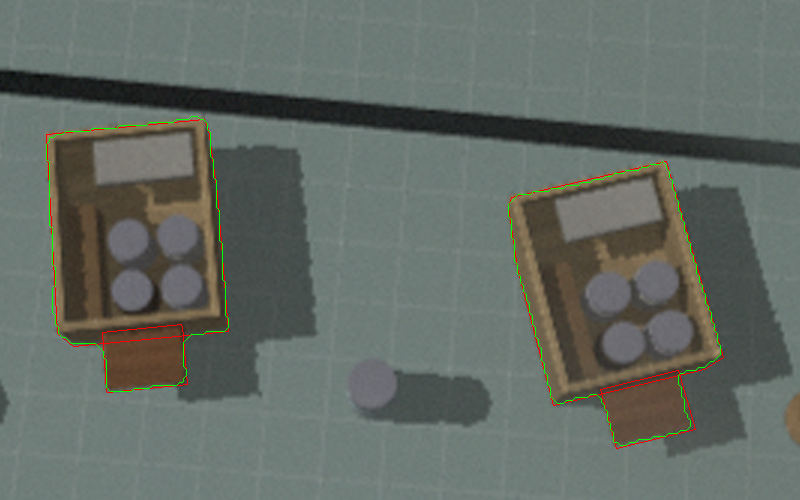

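```bash
cat >> h.py <<'E'
L=np.array([.575,.163,.1818]); RR=np.array([.5654,-.2303,.3183])
def down(yaw): # tool x along -crate x, pointing down
    c,s=np.cos(yaw),np.sin(yaw); return R.from_matrix(np.array([[-c,s,0],[-s,-c,0],[0,0,-1]])@np.diag([1,-1,1])@np.diag([1,1,1])) if False else R.from_matrix(np.array([[-c,-s,0],[-s,c,0],[0,0,-1]]))
def delta(pos,rt,p0=None,r0=None):
    o=monitor.get_obs(); r0=rot(o) if r0 is None else r0; p0=np.array(o["eef_pos"]) if p0 is None else p0
    return np.round(r0.inv().apply(np.array(pos)-p0)/.06,3).tolist(),np.round((r0.inv()*rt).as_rotvec()/np.radians(8),2).tolist()
def lippos(p,d,z): # TCP pos for finger centre d behind near edge of crate pose p, tip height z
    q=place(np.array([[-.06-d,0,0]]),p)[0]; q[2]=z+.008; return q
E
sed -i 's/return R.from_matrix(np.array(\[\[-c,s,0\].*$/return R.from_matrix(np.array([[-c,-s,0],[-s,c,0],[0,0,-1]]).astype(float))/' h.py
python3 - <<'E'
from h import *
print(down(.18).as_matrix(), delta(lippos(L,.04,.13),down(L[2])))
E
```

```text
[[-0.98384369 -0.17902957  0.        ]
 [-0.17902957  0.98384369  0.        ]
 [-0.          0.         -1.        ]] ([-6.193, -4.052, 1.297], [-0.0, 0.0, -4.41])
```

Emit:
move_arm:
  motion:
    - [[-0.6,-0.4,0.1],[0,0,-0.44],0]
    - [[-1.3,-0.85,0.25],[0,0,-0.95],0]
    - [[-2.1,-1.4,0.4],[0,0,-1.5],0]
    - [[-2.9,-1.9,0.6],[0,0,-2.1],0]
    - [[-3.7,-2.4,0.75],[0,0,-2.65],0]
    - [[-4.5,-2.95,0.9],[0,0,-3.2],0]
    - [[-5.2,-3.4,1.1],[0,0,-3.7],0]
    - [[-5.8,-3.8,1.2],[0,0,-4.1],0]
    - [[-6.19,-4.05,1.3],[0,0,-4.4],0]
    - [[-6.19,-4.05,1.3],[0,0,-4.41],0]

```text
time_s: 2.2
eef_pos: [0.4772, 0.1436, 0.1375]
eef_rot: [-0.0, -0.089, 0.996, -0.0]
wrist_force: [-0.9, 0.1, -0.3]
opening: 0.0
```

Run:
```python
from h import *
o=monitor.get_obs(); p0=np.array(o["eef_pos"]); print(o["time_s"],p0,o["wrist_force"],o["opening"])
print(delta(lippos(L,.04,.056),down(L[2])))
for deg in (0,5,10,15,20,25,30,34,36):
    t=np.radians(deg); x=-.03*np.cos(t)-.052*np.sin(t); z=.052*np.cos(t)-.03*np.sin(t)
    print(deg,round(x,4),round(z,4),"rel to contact in units x,z:",round((-x-.03)/.06,3),round((.052-z)/.06,3))
```

```text
2.2 [0.47718135 0.14361947 0.13748715] [-0.8841985   0.06369365 -0.31219415] 7.769554735973064e-05
([0.004, 0.023, 1.225], [-0.0, -0.0, -0.02])
0 -0.03 0.052 rel to contact in units x,z: 0.0 0.0
5 -0.0344 0.0492 rel to contact in units x,z: 0.074 0.047
10 -0.0386 0.046 rel to contact in units x,z: 0.143 0.1
15 -0.0424 0.0425 rel to contact in units x,z: 0.207 0.159
20 -0.046 0.0386 rel to contact in units x,z: 0.266 0.223
25 -0.0492 0.0344 rel to contact in units x,z: 0.319 0.293
30 -0.052 0.03 rel to contact in units x,z: 0.366 0.366
34 -0.0539 0.0263 rel to contact in units x,z: 0.399 0.428
36 -0.0548 0.0244 rel to contact in units x,z: 0.414 0.459
```

Emit:
move_arm:
  motion:
    - [[0,0.01,0.4],[0,0,0],0]
    - [[0,0.02,0.8],[0,0,0],0]
    - [[0,0.02,1.1],[0,0,0],0]
    - [[0,0.02,1.22],[0,0,0],0]
    - [[0,0.02,1.25],[0,0,0],0]

```text
time_s: 2.82
eef_pos: [0.4761, 0.1469, 0.0628]
eef_rot: [-0.0, -0.091, 0.996, 0.0]
wrist_force: [0.5, 0.4, 0.3]
opening: -0.0
```

Emit:
move_arm:
  motion:
    - [[0.0,0,0.02],[0,0,0],0]
    - [[0,0,0.04],[0,0,0],0]
    - [[0.0,0,0.05],[0,0,0],0]

```text
time_s: 3.2
eef_pos: [0.4766, 0.1464, 0.0601]
eef_rot: [0.0, -0.091, 0.996, -0.0]
wrist_force: [-0.4, -0.1, 0.6]
opening: -0.001
```

Emit:
move_arm:
  motion:
    - [[0.03,0,0.03],[0,0,0],0]
    - [[0.05,0,0.05],[0,0,0],0]
    - [[0.08,0,0.07],[0,0,0],0]
    - [[0.11,0,0.09],[0,0,0],0]
    - [[0.14,0,0.115],[0,0,0],0]
    - [[0.17,0,0.14],[0,0,0],0]
    - [[0.2,0,0.165],[0,0,0],0]
    - [[0.23,0,0.19],[0,0,0],0]
    - [[0.25,0,0.215],[0,0,0],0]
    - [[0.27,0,0.23],[0,0,0],0]

```text
time_s: 4.45
eef_pos: [0.4603, 0.1434, 0.0459]
eef_rot: [-0.0, -0.091, 0.996, -0.0]
wrist_force: [-1.0, 0.4, 0.1]
opening: 0.003
```

Run:
```python
from h import *
im=viewer.camera("scene"); cv2.imwrite("pics/s1.png",cv2.resize(im[140:320,180:460],None,fx=2.8,fy=2.8,interpolation=cv2.INTER_CUBIC))
o=monitor.get_obs(); print(o["time_s"],o["eef_pos"],o["wrist_force"])
```

```text
4.5 [0.46004931 0.14337807 0.04574851] [-0.73616867 -0.2532811  -0.39871446]
```

View pics/s1.png

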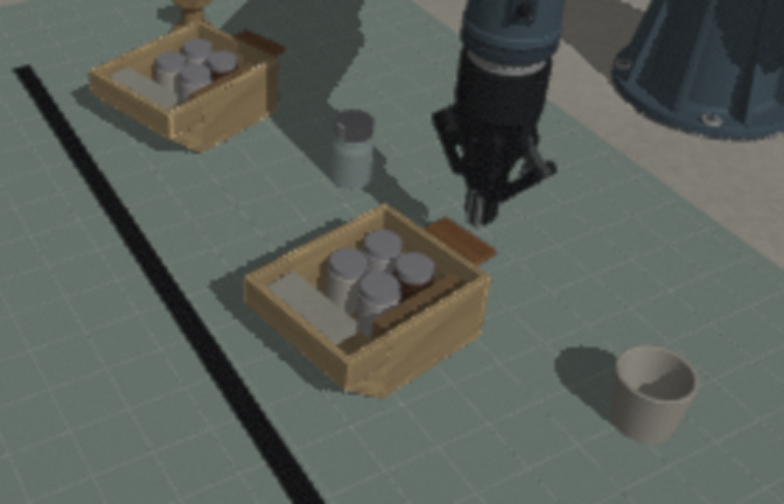

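The left crate is still flat. The fingertip, at crop (480,222), shows on the robot side of the lip, at crop (460,240), so it missed. I'll compare the reported pose with what the cameras show.

Run:
```python
from h import *
np.set_printoptions(precision=4,suppress=True)
o=monitor.get_obs(); p=np.array(o["eef_pos"]); tip=p-[0,0,.008]
lip=place(np.array([[-.108,-.032,.052],[-.108,.032,.052],[-.096,0,.052]]),L)
for c in ("scene","top"):
    print(c,"tip",proj(c,tip),"lip",proj(c,lip))
print("tip crop",(proj("scene",tip)-[180,140])*2.8,"lip crop",(proj("scene",lip)-[180,140])*2.8, lip)
print("obs tip at z .038/.05",at("scene",180+480/2.8,140+224/2.8,.038),at("scene",180+480/2.8,140+224/2.8,.052))
M=masks("scene")
for k,g in (("L",L),("R",RR)):
    if k in M: print(k,fit("scene",M[k][1],g))
im=viewer.camera("top"); cv2.imwrite("pics/t1.png",cv2.resize(im[170:320,160:320],None,fx=4,fy=4,interpolation=cv2.INTER_CUBIC))
M=masks("top")
for k,g in (("L",L),("R",RR)):
    if k in M: print(k,fit("top",M[k][1],g))
```

```text
scene tip [[349.0606 225.6745]] lip [[337.9671 216.2758]
 [356.4938 228.7713]
 [343.8204 224.2251]]
top tip [[215.2899 266.2673]] lip [[228.1361 260.671 ]
 [201.524  263.263 ]
 [214.4942 257.0154]]
tip crop [[473.3696 239.8887]] lip crop [[442.3078 213.5723]
 [494.1827 248.5595]
 [458.697  235.8303]] [[0.4746 0.112  0.052 ]
 [0.463  0.1749 0.052 ]
 [0.4806 0.1456 0.052 ]]
obs tip at z .038/.05 [0.4403 0.1275] [0.4527 0.1408]
L (array([0.5745, 0.1643, 0.19  ]), np.float64(0.02741695587506197))
R (array([ 0.5652, -0.228 ,  0.3101]), np.float64(0.02744017717279749))
L (array([0.5761, 0.1632, 0.186 ]), np.float64(0.5763070740663757))
R (array([ 0.5664, -0.2303,  0.3176]), np.float64(0.02722095379800416))
```

View pics/t1.png

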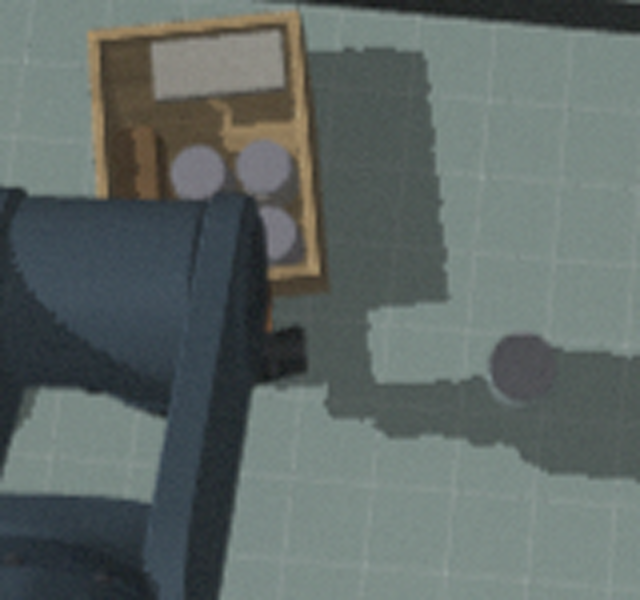

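Run:
```python
from h import *
print(delta(lippos(L,.033,.062),down(L[2])))
```

```text
([-0.386, -0.024, -0.399], [-0.0, 0.0, 0.0])
```

Emit:
move_arm:
  motion:
    - [[0.05,0,-0.2],[0,0,0],0]
    - [[0.05,0,-0.45],[0,0,0],0]
    - [[-0.15,-0.02,-0.5],[0,0,0],0]
    - [[-0.39,-0.02,-0.5],[0,0,0],0]
    - [[-0.39,-0.02,-0.4],[0,0,0],0]
    - [[-0.39,-0.02,-0.3],[0,0,0],0]
    - [[-0.39,-0.02,-0.25],[0,0,0],0]

```text
time_s: 5.62
eef_pos: [0.4824, 0.1464, 0.0597]
eef_rot: [-0.001, -0.091, 0.996, 0.0]
wrist_force: [-0.4, -0.7, -0.4]
opening: 0.002
```

Emit:
move_arm:
  motion:
    - [[0,0,0.03],[0,0,0],0]
    - [[0,0,0.06],[0,0,0],0]
    - [[0,0,0.09],[0,0,0],0]

```text
time_s: 6.0
eef_pos: [0.4837, 0.1465, 0.0556]
eef_rot: [0.0, -0.091, 0.996, -0.0]
wrist_force: [0.0, 0.4, 0.3]
opening: -0.004
```

Emit:
move_arm:
  motion:
    - [[0,0,0.03],[0,0,0],0]
    - [[0,0,0.06],[0,0,0],0]
    - [[0,0,0.08],[0,0,0],0]

```text
time_s: 6.38
eef_pos: [0.4836, 0.1465, 0.0507]
eef_rot: [-0.0, -0.091, 0.996, -0.0]
wrist_force: [-0.9, 0.1, -0.5]
opening: -0.003
```

Run:
```python
from h import *
im=viewer.camera("scene"); cv2.imwrite("pics/s2.png",cv2.resize(im[180:280,260:400],None,fx=5,fy=5,interpolation=cv2.INTER_CUBIC))
M=masks("scene"); print(fit("scene",M["L"][1],L))
o=monitor.get_obs(); p=np.array(o["eef_pos"]); print(o["joint_efforts"],o["wrist_force"])
print([((proj("scene",p-[0,0,h])-[260,180])*5).round() for h in (.008,0,-.01)])
```

```text
(array([0.5746231 , 0.16310194, 0.19783034]), np.float64(0.04524187667935233))
[-3.59100246e-03 -4.05260289e+01 -2.78371006e+01 -7.47787890e-04
 -6.01844091e-03 -6.19403409e-06] [-0.27078577 -0.2641458   0.38932666]
[array([[413., 238.]]), array([[415., 226.]]), array([[417., 210.]])]
```

View pics/s2.png

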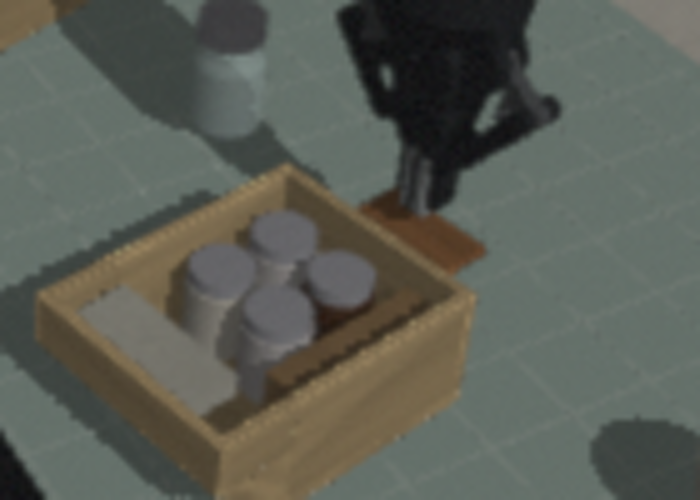

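The fingertip, at crop (415,212), is above the lip and not yet touching. It stands about 15–18 mm higher than the nominal figure, so I'll go down until force shows.

Emit:
move_arm:
  motion:
    - [[0,0,0.03],[0,0,0],0]
    - [[0,0,0.05],[0,0,0],0]
    - [[0,0,0.07],[0,0,0],0]

```text
time_s: 6.9
eef_pos: [0.4836, 0.1465, 0.0465]
eef_rot: [-0.0, -0.091, 0.996, -0.0]
wrist_force: [-0.7, 0.7, -0.1]
opening: -0.0
```

Emit:
move_arm:
  motion:
    - [[0,0,0.02],[0,0,0],0]
    - [[0,0,0.04],[0,0,0],0]
    - [[0,0,0.06],[0,0,0],0]

```text
time_s: 7.28
eef_pos: [0.4836, 0.1464, 0.0429]
eef_rot: [-0.0, -0.091, 0.996, -0.0]
wrist_force: [0.5, -0.3, -0.3]
opening: 0.001
```

Emit:
move_arm:
  motion:
    - [[0,0,0.02],[0,0,0],0]
    - [[0,0,0.04],[0,0,0],0]
    - [[0,0,0.06],[0,0,0],0]

```text
time_s: 7.65
eef_pos: [0.4837, 0.1465, 0.0393]
eef_rot: [0.0, -0.091, 0.996, -0.0]
wrist_force: [-0.3, -0.1, -0.6]
opening: 0.001
```

Run:
```python
from h import *
im=viewer.camera("scene"); M=masks("scene"); print({k:fit("scene",M[k][1],g) for k,g in (("L",L),("R",RR)) if k in M})
cv2.imwrite("pics/s3.png",cv2.resize(im[180:280,260:400],None,fx=5,fy=5,interpolation=cv2.INTER_CUBIC))
o=monitor.get_obs(); print(o["time_s"],o["eef_pos"],o["wrist_force"])
```

```text
{'L': (array([0.57310777, 0.16330653, 0.1843251 ]), np.float64(0.053442209788799835)), 'R': (array([ 0.56511034, -0.22839954,  0.33164354]), np.float64(0.03164546528560046))}
7.8 [0.48352146 0.14645331 0.0392842 ] [ 0.62603318 -0.51156819  0.83351893]
```

Emit:
move_arm:
  motion:
    - [[0,0,0.02],[0,0,0],0]
    - [[0,0,0.04],[0,0,0],0]
    - [[0,0,0.06],[0,0,0],0]

```text
time_s: 8.18
eef_pos: [0.4836, 0.1465, 0.0364]
eef_rot: [-0.0, -0.091, 0.996, -0.0]
wrist_force: [-6.8, -1.4, 16.6]
opening: -0.002
```

Run:
```python
from h import *
im=viewer.camera("scene")
cv2.imwrite("pics/s4.png",cv2.resize(im[180:280,260:400],None,fx=5,fy=5,interpolation=cv2.INTER_CUBIC))
o=monitor.get_obs(); print(o["time_s"],o["eef_pos"],o["wrist_force"],o["joint_efforts"])
p=np.array(o["eef_pos"]); print([((proj("scene",p-[0,0,h])-[260,180])*5).round() for h in (.008,0,-.01)])
```

```text
8.225 [0.48365741 0.14648075 0.03655235] [-2.73514547 -0.87990054  7.04749235] [-2.69361427e-01 -3.80442345e+01 -2.64467132e+01  8.06454266e-02
 -1.15429100e+00 -8.08834884e-04]
[array([[410., 259.]]), array([[412., 247.]]), array([[414., 232.]])]
```

View pics/s4.png

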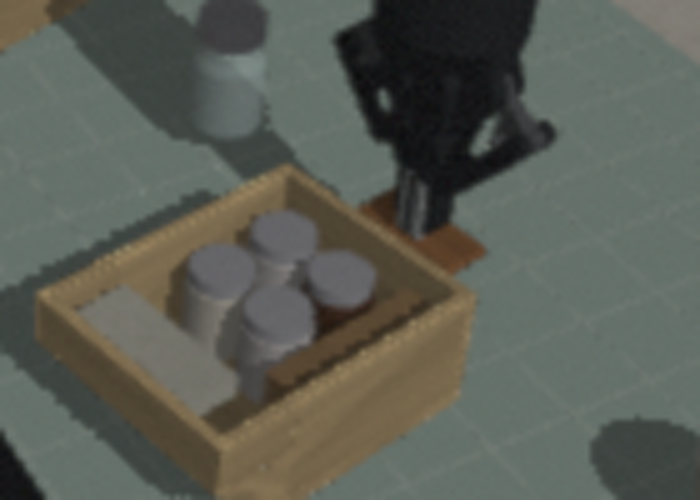

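The finger now rests on the lip at crop (413,237). Force rose to 7–16 N at a reading of z 0.0365, so shut tips sit at reading + 15 mm. Now I tip the crate along the arc.

Emit:
move_arm:
  motion:
    - [[0.02,0,0.03],[0,0,0],0]
    - [[0.06,0,0.06],[0,0,0],0]
    - [[0.1,0,0.09],[0,0,0],0]
    - [[0.135,0,0.115],[0,0,0],0]
    - [[0.17,0,0.145],[0,0,0],0]
    - [[0.2,0,0.175],[0,0,0],0]
    - [[0.23,0,0.205],[0,0,0],0]
    - [[0.26,0,0.235],[0,0,0],0]

```text
time_s: 9.22
eef_pos: [0.4666, 0.1434, 0.0225]
eef_rot: [-0.002, -0.091, 0.996, -0.0]
wrist_force: [-10.1, -2.3, 15.5]
opening: 0.001
```

Run:
```python
from h import *
im=viewer.camera("scene")
cv2.imwrite("pics/s5.png",cv2.resize(im[160:300,240:420],None,fx=4,fy=4,interpolation=cv2.INTER_CUBIC))
o=monitor.get_obs(); print(o["time_s"],o["eef_pos"],o["wrist_force"])
```

```text
9.275 [0.4661899  0.14333466 0.02212127] [-9.91667313 -2.32392344 14.13043716]
```

View pics/s5.png

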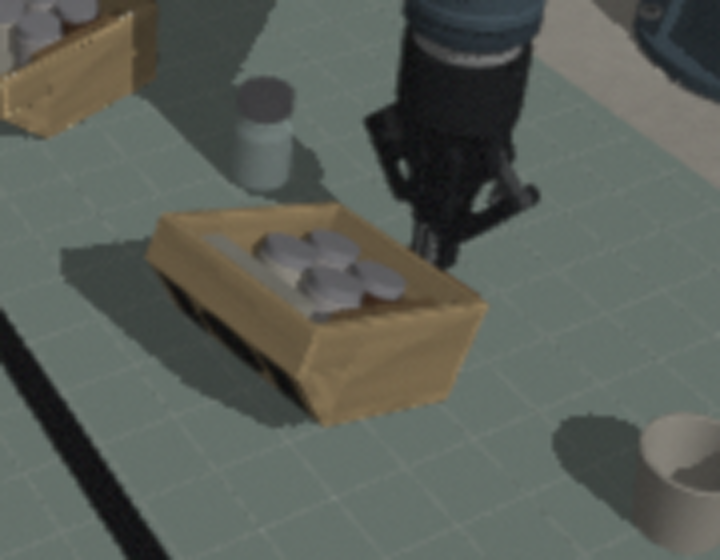

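The left crate is tipped about 20° and black bars show on its slope at crop (190–290, 290–380), so the left one is the stamped crate. I continue to about 36° and hold.

Emit:
move_arm:
  motion:
    - [[0.025,0,0.04],[0,0,0],0]
    - [[0.055,0,0.075],[0,0,0],0]
    - [[0.08,0,0.11],[0,0,0],0]
    - [[0.105,0,0.15],[0,0,0],0]
    - [[0.125,0,0.185],[0,0,0],0]
    - [[0.14,0,0.215],[0,0,0],0]
    - [[0.15,0,0.235],[0,0,0],0]
    - [[0.15,0,0.235],[0,0,0],0]
    - [[0.15,0,0.235],[0,0,0],0]
    - [[0.15,0,0.235],[0,0,0],0]

```text
time_s: 10.52
eef_pos: [0.4578, 0.1418, 0.0074]
eef_rot: [-0.002, -0.091, 0.996, -0.0]
wrist_force: [-5.7, -1.1, 6.3]
opening: -0.001
```

```bash
cat >> h.py <<'E'
def tilt(P,th): # rotate about near edge
    q=P+[.06,0,0]; c,s=np.cos(th),np.sin(th); return np.c_[q[:,0]*c-q[:,2]*s-.06,q[:,1],q[:,0]*s+q[:,2]*c]
def fittilt(cam,mask,p,S=4):
    from scipy.optimize import minimize
    def f(v):
        m=np.zeros((420*S,560*S),np.uint8)
        for P in (BOX,LIP):
            q=proj(cam,place(tilt(P,v[3]),v[:3])); cv2.fillConvexPoly(m,cv2.convexHull(np.round((q+.5)*S-.5).astype(np.int32)),255)
        return np.abs(cv2.resize(m,(560,420),interpolation=cv2.INTER_AREA)/255.-mask).sum()
    p0=np.r_[p,.55]; s=p0+np.vstack([np.zeros(4),np.diag([.015,.015,.1,-.2])])
    r=minimize(f,p0,method="Nelder-Mead",options=dict(initial_simplex=s,xatol=2e-4,fatol=.1)); return r.x,r.fun/mask.sum()
E
python3 - <<'E'
from h import *
im=viewer.camera("scene"); M=masks("scene")
if "L" in M: print(fittilt("scene",M["L"][1],L))
cv2.imwrite("pics/s6.png",cv2.resize(im[160:300,240:420],None,fx=4,fy=4,interpolation=cv2.INTER_CUBIC))
o=monitor.get_obs(); print(o["time_s"],o["eef_pos"],o["wrist_force"])
E
```

```text
(array([0.57538277, 0.1644991 , 0.17809354, 0.71356804]), np.float64(0.03454833597464342))
10.675 [0.45780548 0.14185007 0.00744941] [-5.2449787  -2.15579004  6.96186576]
```

Emit:
move_arm:
  motion:
    - [[-0.01,0,-0.02],[0,0,0],0]
    - [[-0.03,0,-0.06],[0,0,0],0]
    - [[-0.05,0,-0.1],[0,0,0],0]
    - [[-0.08,0,-0.14],[0,0,0],0]
    - [[-0.11,0,-0.18],[0,0,0],0]
    - [[-0.14,0,-0.22],[0,0,0],0]
    - [[-0.17,0,-0.255],[0,0,0],0]
    - [[-0.205,0,-0.29],[0,0,0],0]
    - [[-0.24,0,-0.32],[0,0,0],0]
    - [[-0.275,0,-0.355],[0,0,0],0]

```text
time_s: 11.92
eef_pos: [0.4765, 0.1452, 0.0305]
eef_rot: [0.001, -0.091, 0.996, 0.0]
wrist_force: [-2.7, 1.1, 13.4]
opening: 0.0
```

Emit:
move_arm:
  motion:
    - [[-0.03,0,-0.03],[0,0,0],0]
    - [[-0.06,0,-0.06],[0,0,0],0]
    - [[-0.1,0,-0.09],[0,0,0],0]
    - [[-0.12,0,-0.12],[0,0,0],0]
    - [[-0.13,0,-0.15],[0,0,0],0]
    - [[-0.13,0,-0.18],[0,0,0],0]
    - [[-0.13,0,-0.5],[0,0,0],0]
    - [[-0.13,0,-0.9],[0,0,0],0]
    - [[-0.13,0,-1.3],[0,0,0],0]

```text
time_s: 13.05
eef_pos: [0.4827, 0.1463, 0.1072]
eef_rot: [-0.001, -0.091, 0.996, -0.0]
wrist_force: [0.6, 0.6, -0.4]
opening: -0.001
```

Run:
```python
from h import *
im=viewer.camera("scene"); M=masks("scene"); print({k:fit("scene",M[k][1],g) for k,g in (("L",L),("R",RR)) if k in M})
o=monitor.get_obs(); print(o["time_s"],o["eef_pos"],o["wrist_force"])
t=lippos(RR,.033,0); t[2]=.09; t2=t.copy(); t2[2]=.04
print(delta(t,down(RR[2])),delta(t2,down(RR[2])))
```

```text
{'L': (array([0.57504588, 0.16387391, 0.16982761]), np.float64(0.03244429423030766)), 'R': (array([ 0.56607153, -0.22571787,  0.33061339]), np.float64(0.03472454385452873))}
13.2 [0.48405372 0.1464545  0.10770898] [-0.12827294 -0.33222337 -0.48928373]
([1.339, -6.631, 0.294], [-0.0, 0.02, -0.98]) ([1.341, -6.631, 1.127], [-0.0, 0.02, -0.98])
```

Emit:
move_arm:
  motion:
    - [[0.1,-0.4,-0.5],[0,0,0],0]
    - [[0.3,-1.2,-0.6],[0,0,-0.15],0]
    - [[0.45,-2.1,-0.6],[0,0,-0.3],0]
    - [[0.6,-3.0,-0.6],[0,0,-0.4],0]
    - [[0.8,-3.9,-0.6],[0,0,-0.55],0]
    - [[1.0,-4.8,-0.6],[0,0,-0.7],0]
    - [[1.2,-5.7,-0.6],[0,0,-0.85],0]
    - [[1.3,-6.3,-0.4],[0,0,-0.95],0]
    - [[1.34,-6.63,0],[0,0,-0.98],0]
    - [[1.34,-6.63,0.3],[0,0,-0.98],0]

```text
time_s: 14.45
eef_pos: [0.475, -0.2597, 0.0864]
eef_rot: [-0.001, -0.158, 0.988, 0.001]
wrist_force: [0.3, 0.1, -0.4]
opening: -0.002
```

Emit:
move_arm:
  motion:
    - [[0,0,0.25],[0,0,0],0]
    - [[0,0,0.5],[0,0,0],0]
    - [[0,0,0.68],[0,0,0],0]
    - [[0,0,0.76],[0,0,0],0]
    - [[0,0,0.78],[0,0,0],0]

```text
time_s: 15.08
eef_pos: [0.4764, -0.2593, 0.0421]
eef_rot: [0.0, -0.159, 0.987, -0.0]
wrist_force: [-1.2, -0.6, 0.5]
opening: 0.005
```

Run:
```python
from h import *
o=monitor.get_obs(); print(o["time_s"],o["eef_pos"],o["wrist_force"])
t=lippos(RR,.033,0); t[2]=.037; print(delta(t,down(RR[2])))
```

```text
15.075 [ 0.47641534 -0.2592774   0.04210865] [-1.20887335 -0.59128403  0.46298482]
([-0.01, -0.005, 0.085], [-0.0, 0.0, 0.01])
```

Emit:
move_arm:
  motion:
    - [[0,0,0.03],[0,0,0],0]
    - [[0,0,0.06],[0,0,0],0]
    - [[0,0,0.08],[0,0,0],0]
    - [[0,0,0.09],[0,0,0],0]

```text
time_s: 15.58
eef_pos: [0.4762, -0.2594, 0.0367]
eef_rot: [0.0, -0.159, 0.987, -0.0]
wrist_force: [-0.4, -0.0, 0.2]
opening: -0.001
```

Emit:
move_arm:
  motion:
    - [[0,0,0.02],[0,0,0],0]
    - [[0.02,0,0.045],[0,0,0],0]
    - [[0.06,0,0.075],[0,0,0],0]
    - [[0.1,0,0.105],[0,0,0],0]
    - [[0.135,0,0.13],[0,0,0],0]
    - [[0.17,0,0.16],[0,0,0],0]
    - [[0.2,0,0.19],[0,0,0],0]
    - [[0.23,0,0.22],[0,0,0],0]
    - [[0.26,0,0.25],[0,0,0],0]

```text
time_s: 16.7
eef_pos: [0.461, -0.2653, 0.0228]
eef_rot: [-0.0, -0.159, 0.987, -0.001]
wrist_force: [-5.6, -1.1, 9.4]
opening: 0.002
```

Emit:
move_arm:
  motion:
    - [[0.025,0,0.04],[0,0,0],0]
    - [[0.055,0,0.075],[0,0,0],0]
    - [[0.08,0,0.11],[0,0,0],0]
    - [[0.105,0,0.15],[0,0,0],0]
    - [[0.12,0,0.18],[0,0,0],0]
    - [[0.135,0,0.205],[0,0,0],0]
    - [[0.14,0,0.22],[0,0,0],0]
    - [[0.14,0,0.22],[0,0,0],0]
    - [[0.14,0,0.22],[0,0,0],0]
    - [[0.14,0,0.22],[0,0,0],0]

```text
time_s: 17.95
eef_pos: [0.4536, -0.2669, 0.0085]
eef_rot: [0.0, -0.159, 0.987, -0.0]
wrist_force: [-1.9, -2.8, 3.7]
opening: 0.003
```

Run:
```python
from h import *
im=viewer.camera("scene"); M=masks("scene")
if "R" in M: print(fittilt("scene",M["R"][1],RR))
if "L" in M: print(fit("scene",M["L"][1],L))
cv2.imwrite("pics/s7.png",cv2.resize(im[110:250,180:360],None,fx=4,fy=4,interpolation=cv2.INTER_CUBIC))
o=monitor.get_obs(); print(o["time_s"],o["eef_pos"],o["wrist_force"])
```

```text
(array([ 0.56401498, -0.22409051,  0.37578133,  0.66772931]), np.float64(0.09320784313725491))
(array([0.57627588, 0.16501913, 0.20028179]), np.float64(0.02974322711804481))
18.1 [ 0.45355346 -0.2669237   0.00854552] [-2.7745625  -1.52797112  3.79737526]
```

View pics/s7.png

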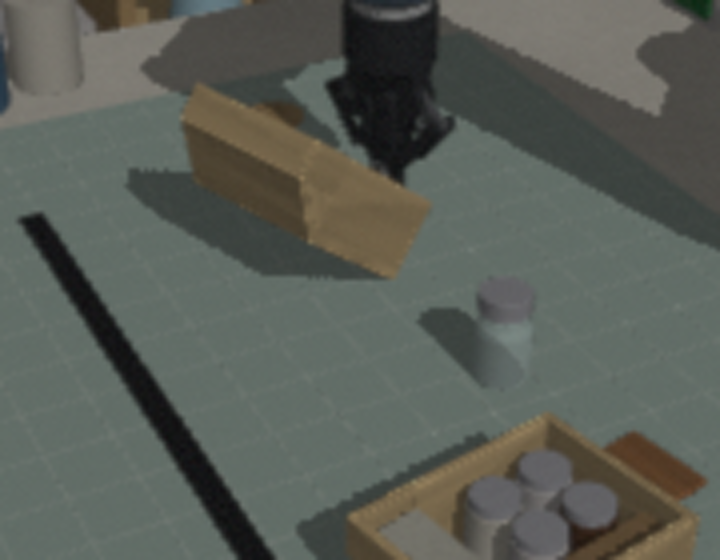

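The right crate is up about 38° and its slope, at crop (250,190), is bare wood. The left crate is therefore the stamped one. Now I set the right one down.

Emit:
move_arm:
  motion:
    - [[-0.01,0,-0.02],[0,0,0],0]
    - [[-0.03,0,-0.06],[0,0,0],0]
    - [[-0.05,0,-0.1],[0,0,0],0]
    - [[-0.08,0,-0.14],[0,0,0],0]
    - [[-0.11,0,-0.18],[0,0,0],0]
    - [[-0.14,0,-0.22],[0,0,0],0]
    - [[-0.17,0,-0.255],[0,0,0],0]
    - [[-0.205,0,-0.29],[0,0,0],0]
    - [[-0.24,0,-0.32],[0,0,0],0]
    - [[-0.275,0,-0.355],[0,0,0],0]

```text
time_s: 19.35
eef_pos: [0.4695, -0.2617, 0.03]
eef_rot: [0.0, -0.159, 0.987, -0.0]
wrist_force: [2.3, 0.0, 3.5]
opening: -0.003
```

Emit:
move_arm:
  motion:
    - [[-0.03,0,-0.03],[0,0,0],0]
    - [[-0.06,0,-0.06],[0,0,0],0]
    - [[-0.1,0,-0.09],[0,0,0],0]
    - [[-0.12,0,-0.12],[0,0,0],0]
    - [[-0.13,0,-0.15],[0,0,0],0]
    - [[-0.13,0,-0.18],[0,0,0],0]
    - [[-0.13,0,-0.5],[0,0,0],0]
    - [[-0.13,0,-0.9],[0,0,0],0]
    - [[-0.13,0,-1.4],[0,0,0],0]
    - [[-0.13,0,-1.9],[0,0,0],0]

```text
time_s: 20.6
eef_pos: [0.4759, -0.2591, 0.1443]
eef_rot: [-0.0, -0.159, 0.987, 0.0]
wrist_force: [-0.4, -0.8, 0.6]
opening: 0.003
```

Run:
```python
from h import *
np.set_printoptions(precision=4,suppress=True)
viewer.camera("scene"); M=masks("scene"); print({k:fit("scene",M[k][1],g) for k,g in (("L",L),("R",RR)) if k in M})
viewer.camera("top"); M=masks("top"); print({k:fit("top",M[k][1],g) for k,g in (("L",L),("R",RR)) if k in M})
o=monitor.get_obs(); print(o["time_s"],o["eef_pos"],o["wrist_force"])
print("L lip end",place(np.array([[-.108,0,.049]]),L))
t=lippos(L,.088,0); t[2]=.14; print(t,delta(t,down(L[2])))
```

```text
{'L': (array([0.5761, 0.1648, 0.1801]), np.float64(0.021411783775022286))}
{'L': (array([0.577 , 0.1628, 0.183 ]), np.float64(0.021686167655072926)), 'R': (array([ 0.5696, -0.2281,  0.296 ]), np.float64(0.36723439891420484))}
20.9 [ 0.4756 -0.2586  0.1424] [ 0.476   0.2948 -0.258 ]
L lip end [[0.4688 0.1435 0.049 ]]
[0.4294 0.1362 0.14  ] ([-1.331, 6.491, 0.052], [0.01, -0.01, 0.98])
```

Emit:
move_arm:
  motion:
    - [[0,0.4,-0.2],[0,0,0],0]
    - [[-0.2,1.2,-0.3],[0,0,0.15],10]
    - [[-0.4,2.1,-0.3],[0,0,0.3],20]
    - [[-0.6,3.0,-0.3],[0,0,0.45],30]
    - [[-0.8,3.9,-0.3],[0,0,0.6],40]
    - [[-1.0,4.8,-0.3],[0,0,0.75],40]
    - [[-1.2,5.7,-0.2],[0,0,0.9],40]
    - [[-1.3,6.3,0],[0,0,0.98],40]
    - [[-1.33,6.49,0.4],[0,0,0.98],40]
    - [[-1.33,6.49,0.8],[0,0,0.98],40]

```text
time_s: 22.15
eef_pos: [0.4289, 0.1366, 0.094]
eef_rot: [-0.001, -0.092, 0.996, 0.0]
wrist_force: [-0.5, 0.0, 0.1]
opening: 0.4
```

Run:
```python
from h import *
np.set_printoptions(precision=4,suppress=True)
viewer.camera("scene"); M=masks("scene"); print({k:fit("scene",M[k][1],g) for k,g in (("L",L),("R",RR)) if k in M})
o=monitor.get_obs(); print(o["time_s"],o["eef_pos"],o["wrist_force"],o["opening"])
t=lippos(L,.088,0); t[2]=.018; print(t,delta(t,down(L[2])))
```

```text
{'L': (array([0.5753, 0.1645, 0.196 ]), np.float64(0.026388143420130072)), 'R': (array([ 0.5682, -0.2263,  0.3181]), np.float64(0.026928223518706846))}
22.3 [0.4281 0.1355 0.0938] [ 0.8047  0.6349 -0.1843] 0.4007889111865549
[0.4294 0.1362 0.018 ] ([-0.03, 0.007, 1.264], [0.0, -0.04, 0.0])
```

Emit:
move_arm:
  motion:
    - [[0,0,0.4],[0,0,0],40]
    - [[0,0,0.8],[0,0,0],40]
    - [[0,0,1.1],[0,0,0],40]
    - [[0,0,1.27],[0,0,0],40]
    - [[-0.1,0,1.27],[0,0,0],40]
    - [[-0.25,0,1.27],[0,0,0],40]
    - [[-0.35,0,1.27],[0,0,0],40]

```text
time_s: 23.18
eef_pos: [0.4527, 0.1395, 0.0205]
eef_rot: [0.001, -0.091, 0.996, -0.0]
wrist_force: [0.1, -0.2, 0.3]
opening: 0.4
```

Emit:
move_arm:
  motion:
    - [[-0.07,0,0],[0,0,0],40]
    - [[-0.15,0,0],[0,0,0],40]
    - [[-0.25,0,0],[0,0,0],40]
    - [[-0.35,0,0],[0,0,0],40]
    - [[-0.45,0,0],[0,0,0],40]
    - [[-0.55,0,0],[0,0,0],40]
    - [[-0.65,0,0],[0,0,0],40]
    - [[-0.75,0,0],[0,0,0],40]
    - [[-0.85,0,0],[0,0,0],40]
    - [[-0.9,0,0],[0,0,0],40]

```text
time_s: 24.42
eef_pos: [0.5045, 0.1491, 0.0197]
eef_rot: [0.0, -0.091, 0.996, -0.0]
wrist_force: [-3.0, 0.0, 0.8]
opening: 0.399
```

Run:
```python
from h import *
np.set_printoptions(precision=4,suppress=True)
o=monitor.get_obs(); print(o["time_s"],o["eef_pos"],o["wrist_force"],o["opening"])
im=viewer.camera("scene"); M=masks("scene"); print({k:fit("scene",M[k][1],g) for k,g in (("L",L+[.03,0,0]),("R",RR)) if k in M})
cv2.imwrite("pics/s8.png",cv2.resize(im[160:300,240:420],None,fx=4,fy=4,interpolation=cv2.INTER_CUBIC))
```

```text
24.425 [0.5045 0.1491 0.0197] [-3.0208  0.0173  0.8158] 0.39942149884295025
{'L': (array([0.6213, 0.1729, 0.1891]), np.float64(0.0321962242145929)), 'R': (array([ 0.5685, -0.2244,  0.3242]), np.float64(0.02904361379087953))}
```

View pics/s8.png

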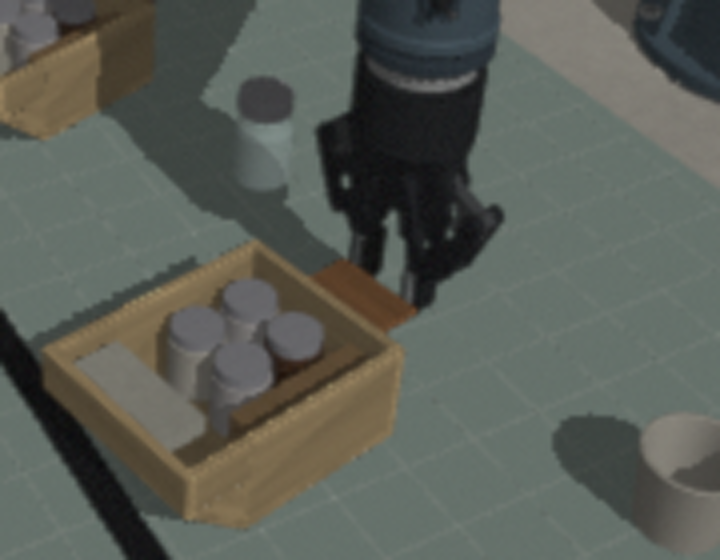

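Both fingers bear on the lip end, at crop (365,270) and (425,305). The crate is sliding flat and straight, so I continue.

Emit:
move_arm:
  motion:
    - [[-0.08,0,0],[0,0,0],40]
    - [[-0.18,0,0],[0,0,0],40]
    - [[-0.3,0,0],[0,0,0],40]
    - [[-0.43,0,0],[0,0,0],40]
    - [[-0.56,0,0],[0,0,0],40]
    - [[-0.69,0,0],[0,0,0],40]
    - [[-0.82,0,0],[0,0,0],40]
    - [[-0.95,0,0],[0,0,0],40]
    - [[-1.08,0,0],[0,0,0],40]
    - [[-1.15,0,0],[0,0,0],40]

```text
time_s: 25.82
eef_pos: [0.5725, 0.1616, 0.0195]
eef_rot: [0.0, -0.091, 0.996, -0.0]
wrist_force: [-3.9, -0.2, 3.0]
opening: 0.397
```

Run:
```python
from h import *
np.set_printoptions(precision=4,suppress=True)
o=monitor.get_obs(); print(o["time_s"],o["eef_pos"],o["wrist_force"])
im=viewer.camera("scene"); M=masks("scene"); print({k:fit("scene",M[k][1],g) for k,g in (("L",L+[.115,.02,0]),("R",RR)) if k in M})
```

```text
25.825 [0.5725 0.1616 0.0195] [-3.9435 -0.2338  2.9699]
{'L': (array([0.6889, 0.1849, 0.1855]), np.float64(0.02694327369601568)), 'R': (array([ 0.5673, -0.2263,  0.3713]), np.float64(0.05357261548687271))}
```

Emit:
move_arm:
  motion:
    - [[-0.06,0,0],[0,0,0],40]
    - [[-0.15,0,0],[0,0,0],40]
    - [[-0.25,0,0],[0,0,0],40]
    - [[-0.36,0,0],[0,0,0],40]
    - [[-0.47,0,0],[0,0,0],40]
    - [[-0.57,0,0],[0,0,0],40]
    - [[-0.63,0,0],[0,0,0],40]
    - [[-0.67,0,0],[0,0,0],40]
    - [[-0.67,0,0],[0,0,0],40]

```text
time_s: 27.1
eef_pos: [0.6119, 0.1689, 0.0196]
eef_rot: [0.0, -0.091, 0.996, 0.0]
wrist_force: [-1.3, -0.1, -1.2]
opening: 0.402
```

Emit:
move_arm:
  motion:
    - [[0.2,0,0],[0,0,0],40]
    - [[0.6,0,0],[0,0,0],40]
    - [[1.0,0,0],[0,0,0],40]
    - [[1.5,0,-0.5],[0,0,0],40]
    - [[2.2,0,-1.2],[0,0,0],40]
    - [[3.0,0,-1.9],[0,0,0],40]
    - [[3.6,0,-2.5],[0,0,0],40]
    - [[3.6,0,-2.5],[0,0,0],40]

```text
time_s: 28.1
eef_pos: [0.3991, 0.1298, 0.1728]
eef_rot: [0.004, -0.091, 0.996, -0.0]
wrist_force: [0.6, -0.7, -0.3]
opening: 0.399
```

Run:
```python
from h import *
np.set_printoptions(precision=4,suppress=True)
o=monitor.get_obs(); print(o["time_s"],o["eef_pos"],o["wrist_force"])
for c in ("scene","top"):
    im=viewer.camera(c); M=masks(c)
    for k,g in (("L",L+[.152,.03,0]),("R",RR)):
        if k in M:
            p,e=fit(c,M[k][1],g); print(c,k,p,e,"line x:",p[0]-(.7255+.0154*p[1]))
    for n in ("jar","spool","pot"):
        for d in spotter.search_frame(c,n)[:1]: print(n,d["score"],np.array(d["centre"])*[560,420])
    cv2.imwrite(f"pics/end_{c}.png",im)
```

```text
28.1 [0.3991 0.1298 0.1728] [ 0.5945 -0.6615 -0.3232]
scene L [0.7283 0.1923 0.1829] 0.021006006509848664 line x: -0.00015043534588143892
scene R [ 0.5681 -0.2246  0.3413] 0.03122791600300251 line x: -0.15390639790766458
jar 0.55 [304.92  192.612]
spool 0.54 [247.688 142.59 ]
pot 0.9 [413.    276.318]
top L [0.73   0.191  0.1768] 0.017690838805831118 line x: 0.0015429641114350634
top R [ 0.5689 -0.2289  0.3172] 0.026082931533269044 line x: -0.1530559675350791
jar 0.71 [289.576 262.206]
spool 0.78 [441.504 272.58 ]
pot 0.78 [119.504 264.6  ]
```

View pics/end_scene.png

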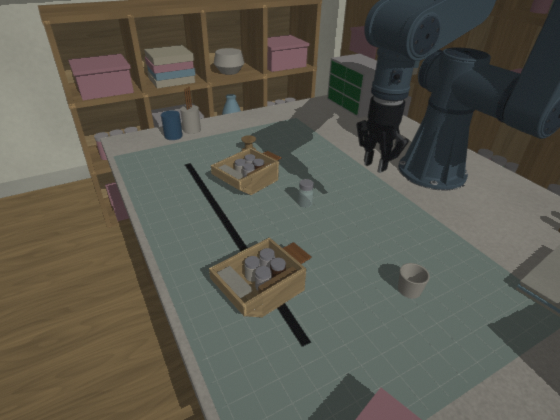

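The stamped crate, at (258,276), stands flat over the line. The plain crate (247,170), jar (306,193), spool (249,142) and cup (413,282) are where they were, and the arm is clear.

```bash
python3 -c "
from h import *
print(workorder.hand_in())"
```

```text
the job is handed in; nothing more can be done
None
```

The job is handed in at about 28 s on the robot's clock. No verdict was reported.

**What I did:**
- I tipped the left crate to about 41° and set it back flat. Black marks showed on its underside, so it is the stamped one.
- I tipped the right crate to about 38°. Its underside was bare wood, and I set it down flat too.
- I pushed the left crate at its lip end with both fingertips onto the dispatch line, then drew the arm clear.

**Last checks:**
- **Stamped crate:** both cameras put the centre of its base within 2 mm of the middle of the line, flat, at y about 0.19 m.
- **Plain crate:** flat, about 3–6 mm from where it was.
- **Jar, spool and cup:** by eye they have not moved. The top camera's network put the cup about 9 pixels (roughly 25 mm) from its first spot. The scene camera put it within 2 pixels, and the arm never came near it, so I took that as detection error and did not recheck.

**What went wrong on the way:**
- My first press on the left lip missed. The shut fingertips stood about 15 mm behind the reported TCP point, not 8 mm ahead of it, so the finger passed beyond the end of the lip. The crate did not move, and I found the lip by force after that.
- I did not view the picture of the left crate at full tilt. The stamp was identified at about 20°.

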